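Push the empty sprinkles tin through the sprung flap of the recycling caddy

ROBOT

A 7-joint arm with a two-finger parallel gripper is mounted at the origin on the work surface. World frame = base frame: x ahead of the robot, y to its left, z up, the work surface at z = 0. Lengths are in m, angles in degrees, forces in N, time in s.
With the tool pointing down it reaches from about 0.425 to 0.875 m from the base axis. Payload 4.7 kg.
Tool frame: the origin (TCP) lies at the very end of the fingers, on their centre line; the grasp point (between the pads) lies 19 mm behind it; z points along the fingers, y is the line along which they close (so a half turn about z gives the same grasp; the last joint's range is limited). The gripper opens to 87 mm and grips with 3 to 60 N. Pads are 19 mm wide; open, the fingers measure 117 mm over their backs; the gripper's body (75 mm by 190 mm) begins 51 mm behind the grasp point.
Start: joints at [-75.51, 18.392, -4.016, 83.108, 1.295, 78.541, -3.26], TCP at [0.154, 0.632, 0.197] pointing down, gripper open.
Joint ranges: [-163.93, 163.93], [-17.29, 119.83], [-79.2, 71.16], [3.27, 140.29], [-89.18, 269.18], [5.43, 117.66], [-154.24, 154.24]. Speed limits (degrees/s): [147.25, 147.25, 180, 180, 180, 180, 180].

INTERFACE

Orientations are given as [roll, pitch, yaw] about the fixed x, y, z axes, in that order (R = Rz(yaw) Ry(pitch) Rx(roll)).
In Python, from cell import get_obs, read_camera, sign_off, silhouettes gives the robot as it stands.
- The arm moves only by the tool play_rows, never from a script. Its argument "steps" is a list that holds one entry, the list of rows, each a list of 7 numbers: the shift along the tool's x, y, z in m, then the turn, a rotation vector about the tool's x, y, z in rad, then the finger opening in m, from 0 to 0.087. A call has 1 to 12 rows; each row shifts and turns the commanded pose from where the row before left it, along the tool's axes as they then stand; what a row does not reach is not made up. A row lasts 1/10 s, in which the tool goes at most 50 mm and 8.59 degrees, less where a joint would pass 70% of its speed; a pose out of reach is approached as far as the arm can. A call is refused whole if a number of a shift passes 0.05 or a number of a turn 0.15, either way. A call with a gripper value outside its range is refused whole. The fingers move at their own pace and stop on an object; "force" is the grip in N (left out, the last holds). Time passes only in rows, so rows that do not move let the fingers close. It gives the time, the measured TCP pose, the force, the opening and the grip force at its end, in the units of the state.
- get_obs(): the state, without advancing time (a new reading comes with each control period).
- read_camera(name): name is "scene" or "top"; returns a dict with "frame" (420x560x3 uint8, red, green, blue), "intrinsics" (3x3 intrinsics, pixels), "k1" (the pictures are not rectified: a ray, as slopes to the right and down, at radius r is drawn at 1 + k1 r^2 times it, then the intrinsics apply), "view" (4x4, takes a point from world to camera coordinates). Camera axes: x right, y up, looking along -z (the intrinsics and any distortion apply to the point x, -y, -z); pixel columns grow to the right and rows downward; lengths in m; the calibration is good to about 2 mm. A picture is of the moment at which its call begins. There is no depth.
- sign_off(): hands the job in; it is judged then, once.
Trained networks look in the newest picture that a camera, given by its name, has taken for a name from the list of things; names that differ only in an ending like _2 or _b are one class to them, and where a whole thing is asked for, a point or a joint stands for the part that bears it (a point fixed in the world has none). Each returns a list of dicts, best first, with "p" (0 to 1); they miss things now and then, are a little off and sometimes report something else, mostly with a low value. They report only what shows in the picture. A call takes as long as a camera call. They do not tell look-alikes from the thing itself.
- silhouettes(camera, name): "pixels" (420x560 bool, what is visible of it) and "extent" ([left, top, right, bottom] in pixels, round what is visible of it).
The state is a dict: "time_s": time; "qpos": joint angles; "joint_velocities": joint speeds; "effort": joint torques, N m; "tool_pos": TCP position; "tool_rot": TCP orientation; "force": force on the tool from outside, world axes, zero at the start; "wrist_torque": the same for the moment, N m; "grip_width": finger opening in m; "grasp_force": force on a finger pad.
Only numpy, scipy, OpenCV 4.12 (cv2) and the standard library are available. Lean on these libraries where they do the work, as an engineer would, in place of code of your own. Each camera call takes 0.05 s, during which the arm holds its last target. There are 200 camera calls.

TASK

Put the empty square blue sprinkles tin into the benchtop recycling caddy without picking it up: push the orange self-closing flap open with one finger and, while that finger keeps it open, gently push the tin along the deck and through the gap with the other finger, so that it drops into the well. Do not let the tin knock or shove the flap, do not lift, carry or squeeze the tin, and leave the mug, the glass bowl and the bench scraper where they are. Finish with the tin lying in the well and the flap swung shut.

Things in the scene. Friction and masses are not known exactly. Their poses are not given: they have to be found in the camera images.
- caddy: White and green recycling caddy fixed to the granite: a deck, a flap, then an open-topped well. Origin: on the granite below the deck's far edge, on the lane's centre line. Its +x is the way the tin is pushed (deck to well), +y points to the flap's hinge side, +z up. All mm below are in this frame. Space above deck and well is open.
- lane_end (a point): Deck's far edge, x 0, y 0, z 70 mm. The flat deck spans x -185 to 0, y -45 to 70. On it a straight lane 54 mm wide lies between green rails 9 mm high, 4 mm thick, at y = -29 and 29; fingers can pass above them. A tin whose centre passes x = 0 tips off the edge into the well. A jamb 8 mm square stands at x -6, y -37, up to z 126.
- well_floor (a point): Centre of the well's floor, at x 73, y 12, z 6 mm. The well spans x 0 to 147, y -61 to 86, open on top; side walls up to z 66, green end wall up to z 100 with a hood lip over x 118 to 153 at z 102.
- flap_hinge (a point): Point on the flap's vertical hinge axis at its lower edge: x -6, y 62, z 82 mm, on an aluminium post of radius 5 up to z 126. The orange flap is an upright plate 4 mm thick, z 82 to 126. Shut, it stands square across the lane at x -6, from y 54 to -26; its free end is 88 mm from the hinge axis.
- flap (a joint): Flap angle in rad: 0 shut, growing as it swings away from the deck over the well (to caddy +x), limit 1.7; at 1.57 it points along +x. It cannot swing towards the deck. A weak spring (closing moment about 0.01 N m when shut, 0.06 N m at 1.5 rad) shuts it within about a second when let go.
- tin_center (a point): Centre (half-way up) of the empty sprinkles tin: closed square blue tin with an aluminium lid, 44 x 44 mm, 40 mm high, about 45 g, standing loose in the lane on the caddy's deck, roughly square to it, 55 to 115 mm before the deck's edge. It slides easily if pushed straight along the lane but may bind if pressed hard sideways against a rail. The point is 90 mm above the granite.
- mug: Bystander: blue ceramic mug of steel piping tips, 80 mm diameter, handle reaching 71 mm along its +y, about 110 mm high with the tips, loose on the granite. Origin: centre of its underside.
- bowl: Bystander: glass bowl, 120 mm rim diameter, 55 mm high, loose on the granite. Origin: centre of its underside.
- scraper: Bystander: white plastic bench scraper lying flat on the granite, 100 x 130 mm blade 4 mm thick with a 12 mm thick grip edge along its -x side. Origin: centre of its underside.
Not all that is in view belongs to the job. What is shaped like the part that bears tin_center but green or pink is not meant.

How it is judged (in metres and radians):
On the way, in this order (a step that is already met when the one before it is completed fails the run):
1. a finger pushes the flap open while the tin still stands on the deck, before the flap (value of joint flap above 0.6 rad and contact force between the fingers and flap above 0.05 N and x of tin_center in the frame of caddy below -0.03 m and z of tin_center in the frame of caddy above 0.08 m), for 0.1 s.
2. the tin is pushed into the gap at the deck's edge while a finger keeps the flap open (value of joint flap above 0.6 rad and contact force between the fingers and flap above 0.05 N and x of tin_center in the frame of caddy above -0.015 m and z of tin_center in the frame of caddy above 0.07 m), for 0.04 s.
At the end, for the whole second after the job is handed in: The tin lies at rest in the caddy's well (centre inside the well's walls and less than 55 mm above the granite) and the flap has swung shut (below 0.1 rad) (x of tin_center in the frame of caddy between 0.01 and 0.147 m and y of tin_center in the frame of caddy between -0.061 and 0.086 m and z of tin_center in the frame of caddy below 0.055 m and value of joint flap below 0.1 rad and linear speed of tin below 0.05 m/s); the robot touches nothing.
It fails at once if the tin shoves the flap (over 1 N between them) (contact force between tin and flap above 1 N).
It fails at once if the tin is lifted (centre more than 15 mm above its height on the deck) (z of tin_center in the frame of caddy above 0.105 m).
It fails at once if the tin is squeezed or pushed roughly (over 15 N from the fingers) (contact force between the fingers and tin above 15 N).
It fails at once if the mug, bowl or scraper is moved more than 20 mm (distance of any of mug, bowl, scraper from where it was at the start of the episode above 0.02 m).
It also fails if it takes over 38 s, if anything falls off the work surface, if the arm or the gripper's body presses on something with over 40 N, if the wrist force passes 120 N, or if a joint passes its speed limit or range.

## Working session

There is one attempt and no reset: what is moved stays moved. The work goes in short steps, Python scripts to look and compute and a tool call to move; the robot and the scene stay as the last step left them, time stands still between calls to the robot, and variables do not carry over. Pictures are saved under pics/ and viewed, at most 10 in all, crops included, and the job is handed in when it is done.

Besides the shell and the picture viewer there is one more tool, called by a JSON object that holds its "method" and its "body", one argument or row to a line. play_rows: Moves the arm, as the interface text tells. Its arguments: {"type":"object","properties":{"steps":{"type":"array","items":{"type":"array","items":{"type":"array","items":{"type":"number"}}}},"force":{"type":"number"}},"required":["steps"]}

```bash
mkdir -p pics
python3 - <<'E'
from cell import *
import cv2, numpy as np
o=get_obs(); print(o)
for c in ["scene","top"]:
    r=read_camera(c); cv2.imwrite(f"pics/{c}0.png",cv2.cvtColor(r["frame"],cv2.COLOR_RGB2BGR))
    print(c,r["intrinsics"],r["k1"],r["view"])
    for n in ["caddy","flap","tin_center","mug","bowl","scraper"]:
        print(n,[(round(d["p"],2),d["extent"]) for d in silhouettes(c,n)])
E
```

```text
{'time_s': 0.0, 'qpos': array([-75.51014942,  18.44125436,  -4.01510002,  83.17383065,
         1.29585255,  78.54067876,  -3.25903041]), 'joint_velocities': array([-0.08506279, -0.01208814, -0.03924916, -0.09482582,  0.10677354,
        0.06455206, -0.06485875]), 'effort': array([ 2.31127542e-04, -4.91293716e+01, -4.03679274e-01, -3.12529492e+01,
       -6.37595449e-02,  4.39919543e-02,  1.93324217e-04]), 'tool_pos': array([0.15366759, 0.63096255, 0.19614602]), 'tool_rot': array([-1.79889524e+02,  6.63852879e-03,  1.66320612e+02]), 'force': array([-0.23886103,  0.42102004,  0.00307303]), 'wrist_torque': array([-0.04812874,  0.03080854, -0.00131434]), 'grasp_force': 0.0, 'grip_width': 0.08720087733293316}
scene [[384.26649159   0.         278.47173838]
 [  0.         384.26649159 211.97781621]
 [  0.           0.           1.        ]] -0.09603313770511465 [[-0.74672062  0.66501947 -0.01254658  0.35427101]
 [-0.34658094 -0.37292179  0.86070378  0.10681248]
 [ 0.56770588  0.64705367  0.50895146 -1.03539268]
 [ 0.          0.          0.          1.        ]]
caddy [(0.82, [162.1, 216.
[... 517 characters left out ...]
1.        ]] -0.06280599604846315 [[ 0.00950093 -0.9999321  -0.00674727  0.03808132]
 [ 0.98753445  0.00832251  0.15718284 -0.50404697]
 [-0.15711601 -0.00815655  0.98754647 -0.84736717]
 [ 0.          0.          0.          1.        ]]
caddy [(0.97, [173.6, 69.5, 305.6, 269.0]), (0.56, [211.7, 182.7, 244.6, 212.1])]
flap [(0.78, [205.9, 145.2, 257.7, 172.1])]
tin_center [(0.81, [202.6, 290.2, 230.8, 317.8]), (0.72, [115.8, 241.8, 141.8, 269.9]), (0.64, [212.7, 181.7, 244.7, 212.8]), (0.61, [127.4, 293.5, 161.5, 321.2])]
mug [(0.86, [324.5, 165.4, 381.2, 215.4])]
bowl [(0.71, [127.0, 106.9, 181.2, 168.4]), (0.31, [263.4, 238.9, 345.4, 314.8])]
scraper [(0.56, [264.4, 240.2, 344.8, 315.3])]
```

View pics/scene0.png

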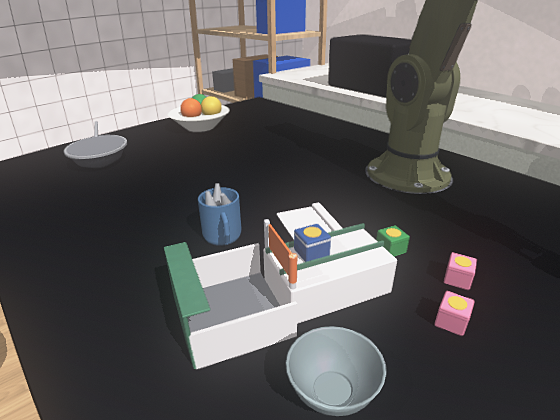

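```bash
python3 -c "
import cv2
i=cv2.imread('pics/top0.png')[60:330,100:400]; cv2.imwrite('pics/top0c.png',cv2.resize(i,None,fx=2.2,fy=2.2,interpolation=3))"
```

```text
(no output)
```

View pics/top0c.png

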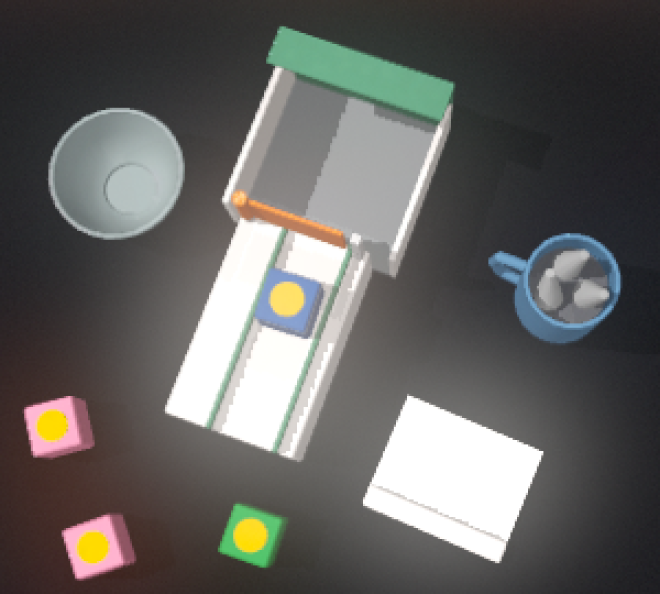

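The scene picture shows the caddy with the orange flap shut (≈282,250), and the blue tin in the lane (≈313,240). The pink and green look‑alikes are off the caddy. In the top crop the tin lid is at (287,299), the hinge post at (240,198) and the flap's free end at (346,240). The bowl is on the hinge side and the mug on the other.

```bash
cat > h.py <<'E'
import numpy as np, cv2
from cell import *
from scipy.optimize import least_squares
CAM={}
def cam(c):
    r=read_camera(c); CAM[c]=r; return r
def proj(r,P):
    P=np.atleast_2d(P); V=r["view"]; q=P@V[:3,:3].T+V[:3,3]
    s=np.c_[q[:,0]/-q[:,2],-q[:,1]/-q[:,2]]; s=s*(1+r["k1"]*(s**2).sum(1,keepdims=True))
    K=r["intrinsics"]; return s*[K[0,0],K[1,1]]+[K[0,2],K[1,2]]
def world(p,P):  # p=(x,y,yaw)
    P=np.atleast_2d(P); c,s=np.cos(p[2]),np.sin(p[2])
    return np.c_[p[0]+c*P[:,0]-s*P[:,1],p[1]+s*P[:,0]+c*P[:,1],P[:,2]]
E
python3 - <<'E'
from h import *
t=cam("top"); s=cam("scene")
A=np.array([[-185,70,70,166,411],[-185,29,79,210,427],[-185,-29,79,277,450],[118,86,102,268,68],[153,86,102,283,27],[153,-61,102,453,85],[118,-61,102,445,118],[-6,62,126,240,198],[-6,-37,126,356,240],[-6,-26,126,346,240]],float)
uv=A[:,3:]/2.2+[100,60]; P=A[:,:3]/1000
B=np.array([[-185,70,70,396,260],[118,86,102,209,306],[153,-61,102,165,246]],float)
f=lambda p:np.r_[(proj(t,world(p,P))-uv).ravel(),.7*(proj(s,world(p,B[:,:3]/1000))-B[:,3:]).ravel()]
r=least_squares(f,[0.6,0.1,-.35],loss="soft_l1"); p=r.x
print("caddy",p,np.degrees(p[2])); print(np.round(f(p).reshape(-1,2),1))
# tin: fit lid centre in both
d=silhouettes("top","tin_center"); e=silhouettes("scene","tin_center")
lid=np.array([287,299])/2.2+[100,60]
g=lambda q:(proj(t,world(p,[[q[0],q[1],.11]]))-lid).ravel()
print("tin (lid)",least_squares(g,[-.08,0]).x)
corn=np.array([[a*.022,b*.022,z] for a in(-1,1) for b in(-1,1) for z in(.07,.11)])
def ext(r,q):
    u=proj(r,world(p,world([q[0],q[1],q[2]],corn))); return np.r_[u.min(0),u.max(0)]
d=min(d,key=lambda k:abs(k["extent"][0]-212)); e=min(e,key=lambda k:abs(k["extent"][0]-294))
print("tin ext",least_squares(lambda q:np.r_[ext(t,q)-d["extent"],ext(s,q)-e["extent"]],[-.08,0,0]).x)
# bystander
for n,z,k in [("mug",.1,0),("bowl",.055,0)]:
    D=silhouettes("top",n)[0]["extent"]; c=[(D[0]+D[2])/2,(D[1]+D[3])/2]
    w=least_squares(lambda q:(proj(t,[[q[0],q[1],z]])-c).ravel(),[.6,0]).x; print(n,w)
R=lambda x,y,z:world(p,[[x,y,z]])[0].round(4)
print(R(0,0,.07),R(-.1,0,.2))
np.save("p.npy",p)
E
```

```text
caddy [ 0.58499607  0.11035306 -0.33275114] -19.065235992165743
[[-0.3  0.8]
 [-0.3  0.8]
 [-0.6  1.3]
 [ 1.9 -2. ]
 [ 1.8  0. ]
 [-0.8 -1.7]
 [-3.5  0.3]
 [ 0.4  0.3]
 [ 0.7 -0.5]
 [-0.7 -2.6]
 [ 0.9 -2. ]
 [-0.  -1.8]
 [-1.2  0.3]]
tin (lid) [-0.06756408  0.00144244]
tin ext [-0.06727722  0.00763551 -0.20641552]
mug [ 0.53298376 -0.08275836]
bowl [0.64229367 0.29000538]
[0.585  0.1104 0.07  ] [0.4905 0.143  0.2   ]
```

{"method": "play_rows", "body": {
  "steps": [
    [[0,0,0,0,0,0.131,0.081],[0,0,0,0,0,0.131,0.081],[0,0,0,0,0,0.131,0.081],[0,0,0,0,0,0.131,0.081],[0,0,0,0,0,0.131,0.081],[0,0,0,0,0,0.131,0.081],[0,0,0,0,0,0.131,0.081],[0,0,0,0,0,0.131,0.081],[0,0,0,0,0,0.131,0.081],[0,0,0,0,0,0.131,0.081],[0,0,0,0,0,0,0.081]]
  ]
}}

```text
time_s: 2.1
tool_pos: [0.1538, 0.6316, 0.1973]
tool_rot: [180.0, -0.0, 91.2]
force: [1.1, 0.1, -0.2]
grip_width: 0.0812
grasp_force: 0.0
```

```bash
cat >> h.py <<'E'
from scipy.spatial.transform import Rotation as Ro
def todo(x,y,z,yaw=91.07):  # caddy target of the TCP -> shift in tool axes
    p=np.load("p.npy"); o=get_obs(); R=Ro.from_euler("xyz",o["tool_rot"],degrees=True)
    w=world(p,[[x,y,z]])[0]; d=R.inv().apply(w-o["tool_pos"])
    c,s=np.cos(p[2]),np.sin(p[2]); e=o["tool_pos"]-[p[0],p[1],0]
    print("t",o["time_s"],"caddy TCP",np.round([c*e[0]+s*e[1],-s*e[0]+c*e[1],e[2]],4),"rot",o["tool_rot"].round(2),"F",o["force"].round(2),"w",round(o["grip_width"],4))
    T=R.inv()*Ro.from_euler("xyz",[180,0,yaw],degrees=True)
    print("shift",d.round(4),"turn",T.as_rotvec().round(4),"caddy +x in tool",R.inv().apply([c,s,0]).round(3))
E
python3 -c "
from h import *; todo(-.069,.0225,.18)"
```

```text
t 2.1 caddy TCP [-0.5778  0.3518  0.1973] rot [179.98  -0.    91.24] F [ 1.12  0.09 -0.25] w 0.0812
shift [-0.4854  0.3629  0.0174] turn [ 0.0003 -0.      0.003 ] caddy +x in tool [-0.347  0.938  0.   ]
```

{"method": "play_rows", "body": {
  "steps": [
    [[-0.039,0.029,0,0,0,0,0.081],[-0.039,0.029,0,0,0,0,0.081],[-0.039,0.029,0,0,0,0,0.081],[-0.039,0.029,0,0,0,0,0.081],[-0.039,0.029,0,0,0,0,0.081],[-0.039,0.029,0,0,0,0,0.081],[-0.039,0.029,0,0,0,0,0.081],[-0.039,0.029,0,0,0,0,0.081],[-0.039,0.029,0,0,0,0,0.081],[-0.039,0.029,0,0,0,0,0.081],[-0.039,0.029,0,0,0,0,0.081],[-0.039,0.029,0,0,0,0,0.081]]
  ]
}}

```text
time_s: 3.3
tool_pos: [0.513, 0.1698, 0.1977]
tool_rot: [179.9, -0.1, 91.5]
force: [1.8, 0.9, -0.4]
grip_width: 0.0811
grasp_force: 0.0
```

```bash
python3 -c "
from h import *; todo(-.069,.0225,.15)"
```

```text
t 3.3 caddy TCP [-0.0875  0.0326  0.1977] rot [ 1.7995e+02 -6.0000e-02  9.1490e+01] F [ 1.78  0.88 -0.4 ] w 0.0811
shift [-0.016   0.0137  0.0477] turn [ 0.0009 -0.001   0.0073] caddy +x in tool [-0.351  0.936  0.001]
```

{"method": "play_rows", "body": {
  "steps": [
    [[-0.008,0.006,0,0,0,0,0.081],[-0.008,0.006,0.02,0,0,0,0.081],[0,0,0.022,0,0,0,0.081],[0,0,0,0,0,0,0.081],[0,0,0,0,0,0,0.081],[0,0,0,0,0,0,0.081]]
  ]
}}

```text
time_s: 3.9
tool_pos: [0.5249, 0.1565, 0.1565]
tool_rot: [179.9, -0.1, 91.4]
force: [0.1, 0.1, 0.7]
grip_width: 0.0808
grasp_force: 0.0
```

Run:
```python
from h import *; todo(-.069,.0225,.086)
p=np.load("p.npy"); o=get_obs()
a=cam("scene"); b=cam("top")
out=[]
for r,(x0,y0,x1,y1) in ((a,(220,150,420,320)),(b,(150,110,320,280))):
    i=cv2.cvtColor(r["frame"],cv2.COLOR_RGB2BGR)[y0:y1,x0:x1]; out.append(cv2.resize(i,(400,int(400*(y1-y0)/(x1-x0))),interpolation=3))
h=max(i.shape[0] for i in out); out=[np.pad(i,((0,h-i.shape[0]),(0,0),(0,0))) for i in out]
cv2.imwrite("pics/c1.png",np.hstack(out))
print("tcp px",proj(a,[o["tool_pos"]]),proj(b,[o["tool_pos"]]))
```

```text
t 3.9 caddy TCP [-0.0719  0.024   0.1565] rot [ 1.799e+02 -6.000e-02  9.137e+01] F [0.06 0.14 0.71] w 0.0808
shift [-0.0025  0.0021  0.0705] turn [ 0.0017 -0.001   0.0053] caddy +x in tool [-0.349  0.937  0.001]
tcp px [[322.91945849 211.09671516]] [[213.61036237 188.49321142]]
```

View pics/c1.png

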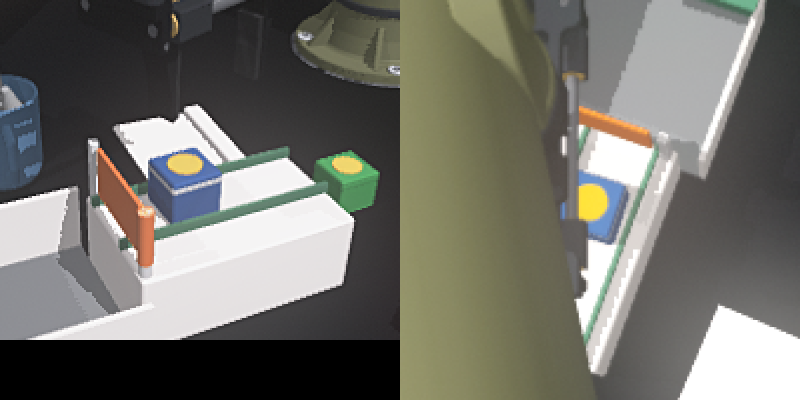

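The scene crop shows the tin at (185,185) and the flap shut at (120,195). The dark fingers are hard to see, and the top view is mostly blocked by the arm. I'll brighten it and overlay the expected fingertips.

Run:
```python
from h import *
p=np.load("p.npy"); o=get_obs()
a=cam("scene"); R=Ro.from_euler("xyz",o["tool_rot"],degrees=True); 
i=cv2.cvtColor((255*(a["frame"]/255.)**.45).astype(np.uint8),cv2.COLOR_RGB2BGR)[120:320,220:420]
S=4 ; S=3
i=cv2.resize(i,None,fx=S,fy=S,interpolation=3)
def dr(P,col):
    u=((proj(a,P)-[220,120])*S).astype(int); cv2.polylines(i,[u.reshape(-1,1,2)],True,col,1)
for s in(-1,1):
    y=s*(o["grip_width"]/2+7.5)
    for z in (0,-.04): dr(R.apply([[q[0],y+q[1],z] for q in [(-.0095,-.0075),(.0095,-.0075),(.0095,.0075),(-.0095,.0075)]])+o["tool_pos"],(0,0,255) if s>0 else (0,255,0))
print(R.apply([0,1,0]))
T=[-.0673,.003]
dr(world(p,[[T[0]+x*.022,T[1]+y*.022,.11] for x,y in((-1,-1),(1,-1),(1,1),(-1,1))]),(255,0,255))
dr(world(p,[[-.006,.062,.082],[-.006,-.026,.082],[-.006,-.026,.126],[-.006,.062,.126]]),(255,255,0))
dr(world(p,[[-.185,.029,.079],[0,.029,.079],[0,-.029,.079],[-.185,-.029,.079]]),(255,255,0))
cv2.imwrite("pics/c2.png",i)
```

```text
[0.99972691 0.02329528 0.00185417]
```

View pics/c2.png

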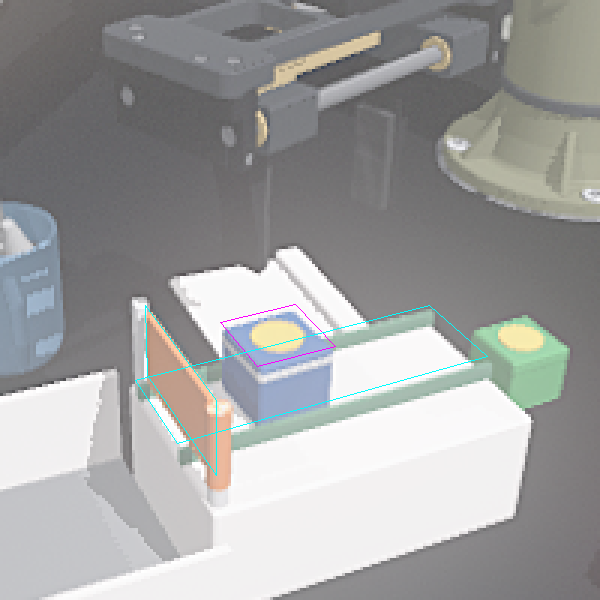

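Rail and flap overlays sit about 3 px too high in the scene view, and the finger outlines weren't drawn. I'll refit with scene keypoints and check the finger projection.

Run:
```python
from h import *
t=cam("top"); s=cam("scene"); o=get_obs(); p0=np.load("p.npy")
A=np.array([[-185,70,70,166,411],[-185,29,79,210,427],[-185,-29,79,277,450],[118,86,102,268,68],[153,86,102,283,27],[153,-61,102,453,85],[118,-61,102,445,118],[-6,62,126,240,198],[-6,-37,126,356,240]],float)
uv=A[:,3:]/2.2+[99.7,59.7]; P=A[:,:3]/1000
B=np.array([[-185,70,70,529,420],[-6,62,126,219,404],[-6,-37,126,140,300],[-6,-26,126,147,312],[-185,-29,79,432,311],[-185,29,79,490,363],[0,70,70,213,510]],float)
ub=B[:,3:]/3+[219.7,119.7]; Q=B[:,:3]/1000
ft=lambda p:(proj(t,world(p,P))-uv).ravel(); fs=lambda p:(proj(s,world(p,Q))-ub).ravel()
for n,f in (("top",ft),("scene",fs),("both",lambda p:np.r_[ft(p),fs(p)])):
    p=least_squares(f,p0,loss="soft_l1").x; print(n,p.round(4),np.degrees(p[2]).round(2)); print(np.round(f(p).reshape(-1,2),1).tolist())
    g=lambda q:np.r_[(proj(t,world(p,[[q[0],q[1],.11]]))-np.array([230.2,195.6])).ravel(),(proj(s,world(p,[[q[0],q[1],.11]]))-[312,232]).ravel()]
    q=least_squares(g,[-.08,0]); print(" tin",q.x.round(4),q.fun.round(1))
np.save("p.npy",p)
R=Ro.from_euler("xyz",o["tool_rot"],degrees=True)
for y in(-.048,.048): 
    for z in(0,-.05): print(y,z,((proj(s,R.apply([[0,y,z]])+o["tool_pos"])-[220,120])*3).round())
```

```text
top [ 0.5858  0.1111 -0.3309] -18.96
[[-0.2, 0.8], [-0.3, 0.7], [-0.5, 1.2], [1.7, -2.0], [1.6, -0.0], [-1.0, -1.9], [-3.6, 0.1], [0.3, 0.2], [0.7, -0.7]]
 tin [-0.0673  0.0019] [-0.3 -0.4  0.1 -0.7]
scene [ 0.587   0.1127 -0.3365] -19.28
[[1.9, -1.1], [-0.5, 0.5], [-0.3, -0.2], [-0.1, -0.7], [0.1, -0.4], [0.3, -0.4], [-0.3, 1.3]]
 tin [-0.0678 -0.0004] [-0.3 -0.4  0.1 -0.7]
both [ 0.586   0.1117 -0.3333] -19.1
[[-0.7, 0.5], [-0.8, 0.5], [-1.1, 1.0], [1.6, -2.2], [1.5, -0.2], [-1.2, -1.9], [-3.8, 0.1], [0.0, 0.0], [0.3, -0.8], [1.5, -1.9], [-0.4, -0.1], [-0.3, -0.6], [-0.1, -1.2], [-0.3, -0.9], [-0.1, -1.1], [-0.2, 0.6]]
 tin [-0.0673  0.0011] [-0.3 -0.4  0.1 -0.7]
-0.048 0 [[371. 240.]]
-0.048 -0.05 [[378. 151.]]
0.048 0 [[239. 311.]]
0.048 -0.05 [[241. 214.]]
```

Run:
```python
from h import *
o=get_obs(); s=cam("scene"); R=Ro.from_euler("xyz",o["tool_rot"],degrees=True)
i=cv2.cvtColor((255*(s["frame"]/255.)**.35).astype(np.uint8),cv2.COLOR_RGB2BGR)[130:240,270:370]
i=cv2.resize(i,None,fx=5.4,fy=5.4,interpolation=cv2.INTER_CUBIC)
i=np.ascontiguousarray(i)
for y,c in((-.048,(0,255,0)),(.048,(0,0,255))):
    P=np.array([[a,y+b,z] for z in(0,-.05) for a,b in((-.0095,-.0075),(.0095,-.0075),(.0095,.0075),(-.0095,.0075))])
    u=np.round((proj(s,R.apply(P)+o["tool_pos"])-[270,130])*5.4).astype(np.int32)
    cv2.polylines(i,[u[:4]],True,c,1); cv2.polylines(i,[u[4:]],True,c,1); print(u.tolist())
cv2.imwrite("pics/c3.png",i)
```

```text
[[388, 359], [440, 382], [407, 400], [354, 376], [400, 199], [455, 220], [421, 236], [366, 215]]
[[154, 480], [207, 508], [166, 531], [113, 502], [157, 309], [213, 334], [170, 354], [114, 328]]
```

View pics/c3.png

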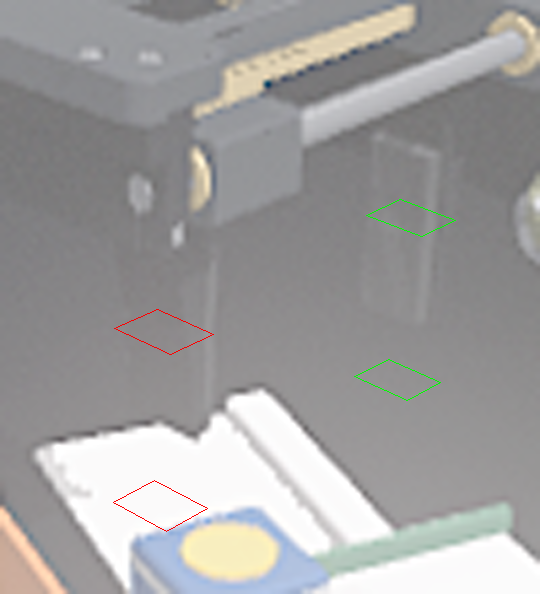

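The visible fingertips sit about 12 px higher than predicted, e.g. the left tip at (195,440) against (166,531). I'll lower them a little, staying above the flap, so they show against the white deck.

{"method": "play_rows", "body": {
  "steps": [
    [[-0.002,0.002,0.01,0,0,0.005,0.081],[0,0,0.012,0,0,0,0.081],[0,0,0,0,0,0,0.081],[0,0,0,0,0,0,0.081]]
  ]
}}

```text
time_s: 4.6
tool_pos: [0.5258, 0.1534, 0.1324]
tool_rot: [-179.9, 0.0, 91.0]
force: [-0.1, -0.5, 1.7]
grip_width: 0.0813
grasp_force: 0.0
```

Run:
```python
from h import *
todo(-.069,.0225,.086)
o=get_obs(); s=cam("scene"); R=Ro.from_euler("xyz",o["tool_rot"],degrees=True)
i=cv2.cvtColor((255*(s["frame"]/255.)**.5).astype(np.uint8),cv2.COLOR_RGB2BGR)[130:270,265:405]
k=4.2;i=cv2.resize(i,None,fx=k,fy=k,interpolation=cv2.INTER_CUBIC)
for y,c in((-.048,(0,255,0)),(.048,(0,0,255))):
    P=np.array([[a,y+b,z] for z in(0,-.05) for a,b in((-.0095,-.0075),(.0095,-.0075),(.0095,.0075),(-.0095,.0075))])
    u=np.round((proj(s,R.apply(P)+o["tool_pos"])-[265,130])*k).astype(np.int32)
    cv2.polylines(i,[u[:4]],True,c,1); cv2.polylines(i,[u[4:]],True,c,1); print(u.tolist())
cv2.imwrite("pics/c4.png",i)
```

```text
t 4.6 caddy TCP [-0.0706  0.0197  0.1324] rot [-1.7991e+02  5.0000e-02  9.0970e+01] F [-0.13 -0.51  1.65] w 0.0813
shift [0.0021 0.0025 0.0464] turn [-0.0015  0.0008 -0.0018] caddy +x in tool [-0.343  0.939 -0.001]
[[312, 332], [351, 351], [326, 366], [286, 347], [321, 213], [362, 230], [336, 244], [294, 226]]
[[132, 430], [172, 453], [140, 471], [100, 448], [133, 303], [175, 324], [142, 341], [100, 319]]
```

View pics/c4.png

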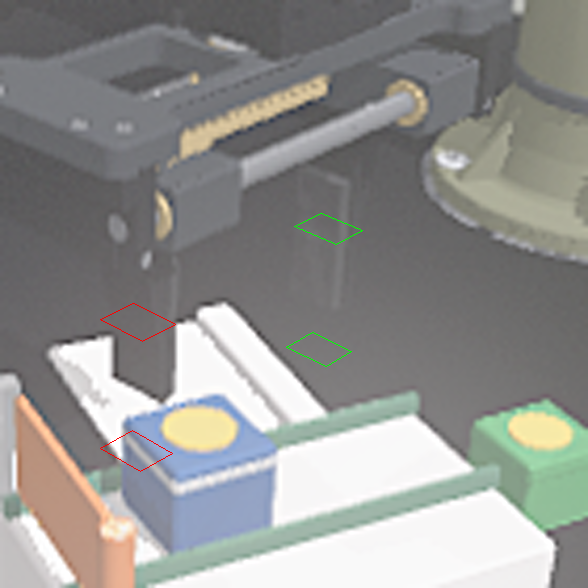

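The red finger's tip edge is seen at (112,378)–(160,403), about 23 mm above the reported TCP, while sideways it agrees. I'll descend to z ≈ 0.088 in the planned gaps and check the tip height again there.

{"method": "play_rows", "body": {
  "steps": [
    [[0.002,0.002,0.01,0,0,0,0.081],[0,0,0.01,0,0,0,0.081],[0,0,0.01,0,0,0,0.081],[0,0,0.01,0,0,0,0.081],[0,0,0.004,0,0,0,0.081],[0,0,0,0,0,0,0.081],[0,0,0,0,0,0,0.081]]
  ]
}}

```text
time_s: 5.35
tool_pos: [0.5286, 0.1557, 0.0894]
tool_rot: [180.0, -0.0, 91.0]
force: [0.4, -0.4, 0.3]
grip_width: 0.0812
grasp_force: 0.0
```

```bash
cat >> h.py <<'E'
def shot(n,x0=265,y0=150,x1=405,y1=290,k=4.2):
    p=np.load("p.npy"); o=get_obs(); s=cam("scene"); R=Ro.from_euler("xyz",o["tool_rot"],degrees=True)
    i=cv2.cvtColor((255*(s["frame"]/255.)**.5).astype(np.uint8),cv2.COLOR_RGB2BGR)[y0:y1,x0:x1]
    i=cv2.resize(i,None,fx=k,fy=k,interpolation=cv2.INTER_CUBIC)
    for y,c in((-1,(0,255,0)),(1,(0,0,255))):
        y*=o["grip_width"]/2+.0075
        P=np.array([[a,y+b,z] for z in(0,-.022) for a,b in((-.0095,-.0075),(.0095,-.0075),(.0095,.0075),(-.0095,.0075))])
        u=np.round((proj(s,R.apply(P)+o["tool_pos"])-[x0,y0])*k).astype(np.int32)
        cv2.polylines(i,[u[:4]],True,c,1); cv2.polylines(i,[u[4:]],True,c,1)
    cv2.imwrite(f"pics/{n}.png",i)
E
python3 -c "
from h import *; todo(-.069,.0225,.086); shot('c5')"
```

```text
t 5.35 caddy TCP [-0.0687  0.0228  0.0894] rot [179.98  -0.    90.97] F [ 0.44 -0.38  0.26] w 0.0812
shift [-0.0002 -0.0004  0.0034] turn [ 0.0004 -0.0001 -0.0017] caddy +x in tool [-0.343  0.939  0.   ]
```

View pics/c5.png

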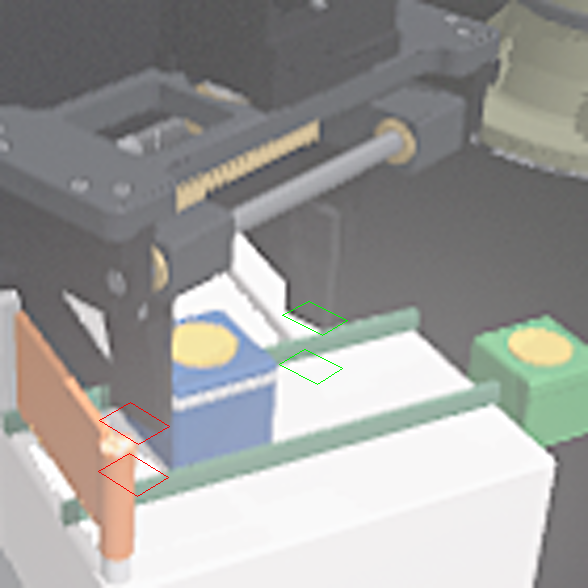

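Finger B (green outline) ends at about (325,330), level with the outline drawn 22 mm above the TCP, and the deck below it shows unobstructed. So the tips look about 22 mm higher than reported. I'll probe down carefully in small steps and watch the force.

{"method": "play_rows", "body": {
  "steps": [
    [[0,0,0.0015,0,0,0,0.081],[0,0,0.0015,0,0,0,0.081],[0,0,0.0015,0,0,0,0.081],[0,0,0.0015,0,0,0,0.081],[0,0,0.0015,0,0,0,0.081],[0,0,0,0,0,0,0.081],[0,0,0,0,0,0,0.081]]
  ]
}}

```text
time_s: 6.1
tool_pos: [0.5283, 0.1557, 0.0817]
tool_rot: [-180.0, -0.0, 91.0]
force: [-0.1, 0.1, 0.0]
grip_width: 0.0812
grasp_force: 0.0
```

{"method": "play_rows", "body": {
  "steps": [
    [[0,0,0.001,0,0,0,0.081],[0,0,0.001,0,0,0,0.081],[0,0,0.001,0,0,0,0.081],[0,0,0,0,0,0,0.081]]
  ]
}}

```text
time_s: 6.5
tool_pos: [0.5282, 0.1556, 0.0786]
tool_rot: [-180.0, 0.0, 91.0]
force: [0.3, -0.7, -0.4]
grip_width: 0.081
grasp_force: 0.0
```

{"method": "play_rows", "body": {
  "steps": [
    [[0,0,0.001,0,0,0,0.081],[0,0,0.001,0,0,0,0.081],[0,0,0.001,0,0,0,0.081],[0,0,0,0,0,0,0.081]]
  ]
}}

```text
time_s: 6.9
tool_pos: [0.5282, 0.1557, 0.0756]
tool_rot: [-180.0, 0.0, 91.0]
force: [-0.2, -0.5, -0.6]
grip_width: 0.081
grasp_force: 0.0
```

{"method": "play_rows", "body": {
  "steps": [
    [[0,0,0.001,0,0,0,0.081],[0,0,0.001,0,0,0,0.081],[0,0,0,0,0,0,0.081]]
  ]
}}

```text
time_s: 7.2
tool_pos: [0.5282, 0.1557, 0.0736]
tool_rot: [-180.0, 0.0, 91.0]
force: [-0.3, 0.9, 0.1]
grip_width: 0.081
grasp_force: 0.0
```

{"method": "play_rows", "body": {
  "steps": [
    [[0,0,0.001,0,0,0,0.081],[0,0,0.001,0,0,0,0.081],[0,0,0.001,0,0,0,0.081],[0,0,0,0,0,0,0.081]]
  ]
}}

```text
time_s: 7.6
tool_pos: [0.5282, 0.1557, 0.0706]
tool_rot: [-180.0, 0.0, 91.0]
force: [0.4, 0.0, -0.3]
grip_width: 0.0813
grasp_force: 0.0
```

{"method": "play_rows", "body": {
  "steps": [
    [[0,0,0.001,0,0,0,0.081],[0,0,0.001,0,0,0,0.081],[0,0,0.001,0,0,0,0.081],[0,0,0,0,0,0,0.081]]
  ]
}}

```text
time_s: 8.0
tool_pos: [0.5282, 0.1557, 0.0676]
tool_rot: [-180.0, 0.0, 91.0]
force: [0.2, -0.1, -0.6]
grip_width: 0.0807
grasp_force: 0.0
```

```bash
python3 -c "
from h import *; todo(-.069,.0225,.066); shot('c6')"
```

```text
t 8.0 caddy TCP [-0.069   0.0227  0.0676] rot [-179.99    0.     90.98] F [ 0.16 -0.14 -0.56] w 0.0807
shift [-0.0002 -0.      0.0016] turn [-0.0002  0.0001 -0.0016] caddy +x in tool [-0.343  0.939 -0.   ]
```

View pics/c6.png

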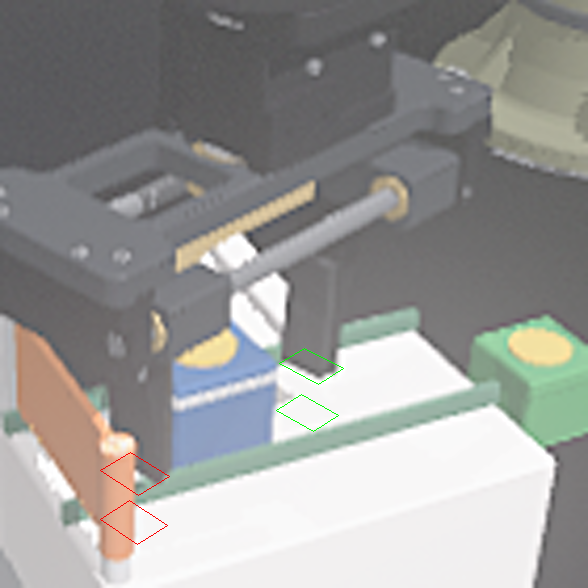

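The no-contact probe and the picture agree: tip B is at (330,375), about 23 mm above the TCP. So the tips are at z ≈ 0.09, with A between the tin and the flap and B behind the tin. I'll lower 3 mm and advance along caddy +x in 3 mm rows.

{"method": "play_rows", "body": {
  "steps": [
    [[0,0,0.0015,0,0,0,0.081],[0,0,0.0015,0,0,0,0.081],[-0.001,0.0028,0,0,0,0,0.081],[-0.001,0.0028,0,0,0,0,0.081],[-0.001,0.0028,0,0,0,0,0.081],[-0.001,0.0028,0,0,0,0,0.081],[-0.001,0.0028,0,0,0,0,0.081],[-0.001,0.0028,0,0,0,0,0.081],[-0.001,0.0028,0,0,0,0,0.081],[-0.001,0.0028,0,0,0,0,0.081],[-0.001,0.0028,0,0,0,0,0.081],[-0.001,0.0028,0,0,0,0,0.081]]
  ]
}}

```text
time_s: 9.25
tool_pos: [0.5562, 0.146, 0.0646]
tool_rot: [-179.9, 0.0, 91.0]
force: [-2.5, 0.5, 0.9]
grip_width: 0.0812
grasp_force: 1.4
```

```bash
python3 -c "
from h import *; todo(-.039,.0225,.0646)
s=cam('scene'); p=np.load('p.npy')
for d in silhouettes('scene','flap')[:2]: print('flap',round(d['p'],2),np.round(d['extent']))
for d in silhouettes('scene','tin_center')[:4]: print('tin',round(d['p'],2),np.round(d['extent']))
for a in (0,.3,.6,.9,1.2):
    u=proj(s,world(p,[[-.006+r*np.sin(a),.062-r*np.cos(a),z] for r in(.008,.088) for z in(.082,.126)])); print(a,u.min(0).round(),u.max(0).round())
"
```

```text
t 9.25 caddy TCP [-0.0395  0.0227  0.0646] rot [-1.7994e+02  1.0000e-02  9.0980e+01] F [-2.55  0.5   0.93] w 0.0812
shift [-0.0003  0.0004 -0.    ] turn [-0.0011  0.0002 -0.0015] caddy +x in tool [-0.343  0.939 -0.001]
flap 0.89 [233. 243. 294. 280.]
tin 0.84 [289. 228. 321. 262.]
tin 0.83 [435. 293. 477. 338.]
tin 0.82 [378. 225. 409. 257.]
tin 0.8 [443. 254. 476. 294.]
0 [269. 223.] [290. 276.]
0.3 [253. 227.] [288. 276.]
0.6 [241. 235.] [287. 277.]
0.9 [232. 245.] [287. 278.]
1.2 [227. 254.] [286. 281.]
```

{"method": "play_rows", "body": {
  "steps": [
    [[0,0,0,0,0,0,0.081],[-0.001,0.0028,0,0,0,0,0.081],[-0.001,0.0028,0,0,0,0,0.081],[-0.001,0.0028,0,0,0,0,0.081],[-0.001,0.0028,0,0,0,0,0.081],[-0.001,0.0028,0,0,0,0,0.081],[-0.001,0.0028,0,0,0,0,0.081],[-0.001,0.0028,0,0,0,0,0.081],[-0.001,0.0028,0,0,0,0,0.081]]
  ]
}}

```text
time_s: 10.3
tool_pos: [0.5795, 0.1384, 0.0648]
tool_rot: [180.0, -0.0, 91.0]
force: [-2.5, -0.5, -1.3]
grip_width: 0.0811
grasp_force: 0.8
```

```bash
python3 -c "
from h import *; todo(-.015,.0225,.0646); shot('c7',225,170,385,310,4)
for d in silhouettes('scene','flap')[:2]: print('flap',round(d['p'],2),np.round(d['extent']))
for d in silhouettes('scene','tin_center')[:4]: print('tin',round(d['p'],2),np.round(d['extent']))
"
```

```text
t 10.3 caddy TCP [-0.0149  0.0232  0.0648] rot [179.98  -0.    90.97] F [-2.53 -0.5  -1.26] w 0.0811
shift [-0.0006 -0.0003  0.0002] turn [ 0.0004 -0.     -0.0017] caddy +x in tool [-0.343  0.939  0.   ]
flap 0.85 [229. 254. 294. 281.]
flap 0.17 [164. 222. 396. 371.]
tin 0.88 [434. 293. 476. 336.]
tin 0.76 [378. 223. 406. 256.]
tin 0.72 [442. 252. 476. 292.]
tin 0.71 [276. 231. 310. 265.]
```

View pics/c7.png

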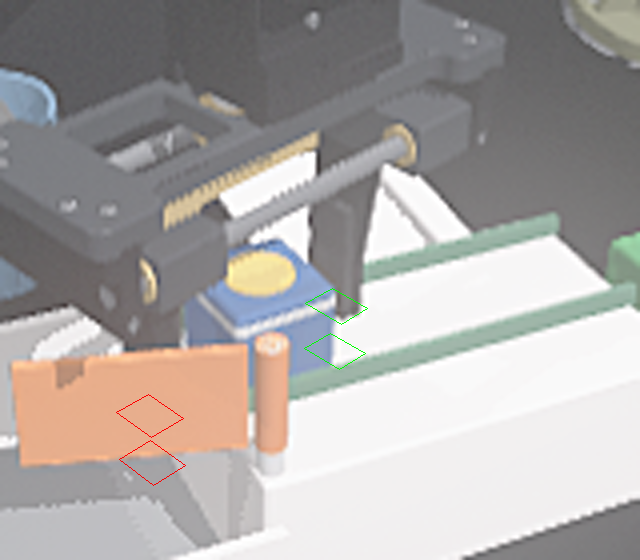

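The flap is wide open (≈1.2 rad) and held by finger A. The tin at (262,300) stands square in the lane with finger B behind it at (340,310). I'll continue.

{"method": "play_rows", "body": {
  "steps": [
    [[-0.001,0.0028,0,0,0,0,0.081],[-0.001,0.0028,0,0,0,0,0.081],[-0.001,0.0028,0,0,0,0,0.081],[-0.001,0.0028,0,0,0,0,0.081],[-0.001,0.0028,0,0,0,0,0.081],[-0.001,0.0028,0,0,0,0,0.081],[-0.001,0.0028,0,0,0,0,0.081],[-0.001,0.0028,0,0,0,0,0.081],[-0.001,0.0028,0,0,0,0,0.081],[-0.001,0.0028,0,0,0,0,0.081],[0,0,0,0,0,0,0.081],[0,0,0,0,0,0,0.081]]
  ]
}}

```text
time_s: 11.65
tool_pos: [0.6077, 0.1287, 0.0649]
tool_rot: [179.9, 0.0, 91.0]
force: [-0.2, -0.5, 0.2]
grip_width: 0.081
grasp_force: 0.4
```

```bash
cat > s.py <<'E'
from h import *; todo(.02,.0225,.0646); shot('c8',225,170,385,310,4)
for d in silhouettes('scene','flap')[:1]: print('flap',round(d['p'],2),np.round(d['extent']))
for d in silhouettes('scene','tin_center')[:5]: print('tin',round(d['p'],2),np.round(d['extent']))
E
python3 s.py
```

```text
t 11.65 caddy TCP [0.0149 0.0232 0.0649] rot [1.7995e+02 2.0000e-02 9.0950e+01] F [-0.18 -0.46  0.24] w 0.081
shift [-0.0024  0.0045  0.0003] turn [ 0.001   0.0003 -0.002 ] caddy +x in tool [-0.343  0.939  0.001]
flap 0.59 [228. 254. 295. 288.]
tin 0.85 [445. 256. 475. 296.]
tin 0.84 [434. 292. 476. 337.]
tin 0.8 [245. 287. 276. 307.]
tin 0.75 [374. 223. 408. 256.]
```

The tin has dropped into the well. I'll lift straight out and let the flap close.

{"method": "play_rows", "body": {
  "steps": [
    [[0,0,-0.01,0,0,0,0.081],[0,0,-0.015,0,0,0,0.081],[0,0,-0.02,0,0,0,0.081],[0,0,-0.02,0,0,0,0.081],[0,0,-0.02,0,0,0,0.081],[0,0,-0.02,0,0,0,0.081],[0,0,-0.02,0,0,0,0.081],[0,0,-0.02,0,0,0,0.081],[0,0,0,0,0,0,0.081],[0,0,0,0,0,0,0.081],[0,0,0,0,0,0,0.081],[0,0,0,0,0,0,0.081]]
  ]
}}

```text
time_s: 13.0
tool_pos: [0.6066, 0.1291, 0.2088]
tool_rot: [-179.9, 0.0, 91.0]
force: [-0.2, 0.3, -0.1]
grip_width: 0.0809
grasp_force: 0.0
```

{"method": "play_rows", "body": {
  "steps": [
    [[0,0,0,0,0,0,0.081],[0,0,0,0,0,0,0.081],[0,0,0,0,0,0,0.081],[0,0,0,0,0,0,0.081],[0,0,0,0,0,0,0.081],[0,0,0,0,0,0,0.081],[0,0,0,0,0,0,0.081],[0,0,0,0,0,0,0.081],[0,0,0,0,0,0,0.081],[0,0,0,0,0,0,0.081]]
  ]
}}

```text
time_s: 14.0
tool_pos: [0.6072, 0.129, 0.2098]
tool_rot: [180.0, -0.0, 91.0]
force: [-0.4, -0.2, -0.1]
grip_width: 0.0813
grasp_force: 0.0
```

```bash
sed -i "s/'c8',225,170,385,310,4/'c9',150,170,350,370,3/" s.py; python3 s.py
```

```text
t 14.0 caddy TCP [0.0143 0.0234 0.2098] rot [ 1.800e+02 -1.000e-02  9.097e+01] F [-0.39 -0.18 -0.14] w 0.0813
shift [-0.0028  0.005   0.1452] turn [ 0.0001 -0.0001 -0.0017] caddy +x in tool [-0.343  0.939  0.   ]
flap 0.66 [270. 222. 296. 278.]
tin 0.93 [435. 294. 475. 337.]
tin 0.93 [378. 222. 407. 256.]
tin 0.83 [248. 275. 280. 314.]
tin 0.61 [446. 255. 478. 290.]
```

View pics/c9.png

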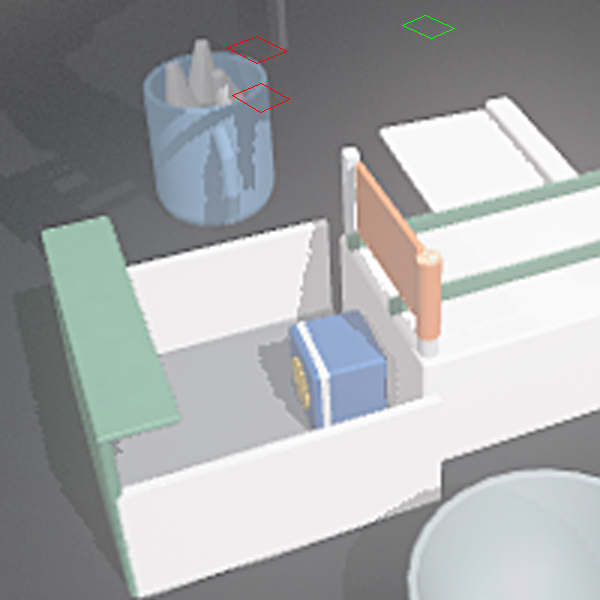

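The tin lies on its side in the well at (340,370), the flap is shut at (400,240), and the mug, bowl and scraper are undisturbed. The gripper is clear.

```bash
python3 -c "
from cell import *; print(sign_off())"
```

```text
the job is handed in; nothing more can be done
None
```

The job is handed in: one finger held the flap open while the other pushed the tin into the well, where it lies with the flap shut; sign-off returned no verdict.

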